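Click the photometer's filter lever to the third notch and measure

ROBOT

A 7-joint arm with a two-finger parallel gripper is mounted at the origin on the work surface. World frame = base frame: x ahead of the robot, y to its left, z up, the work surface at z = 0. Lengths are in m, angles in rad, forces in N, time in s.
With the tool pointing down it reaches from about 0.4 to 0.85 m from the base axis. Payload 10.4 kg.
Tool frame: the origin (TCP) lies between the finger pads; the fingertips stand 14 mm ahead of it and the grasp point (between the pads) lies 5 mm behind it; z points along the fingers, y is the direction in which the jaws open and shut (so a half turn about z gives the same grasp; the last joint's range is limited). The gripper opens to 87 mm and grips with 3 to 60 N. Pads are 19 mm wide; open, the fingers measure 117 mm over their backs; the gripper's body (75 mm by 190 mm) begins 51 mm behind the grasp point.
Start: joints at [1.129, 0.332, -0.065, 1.46, 0.022, 1.35, -0.088], TCP at [0.254, -0.571, 0.237] pointing down, gripper open.
Joint ranges: [-2.6, 2.6], [-0.5, 2.12], [-1.47, 1.34], [0.16, 2.42], [-1.27, 4.41], [0.06, 2.06], [-2.6, 2.6]. Speed limits (rad/s): [2.22, 2.22, 2.79, 2.79, 3.14, 3.14, 3.14].

INTERFACE

Orientations are given as a unit quaternion [x, y, z, w].
In Python, from bench import readout, camera, calibration, order gives the robot as it stands.
- The arm moves only by the tool apply_moves, never from a script. Its argument "deltas" is a list of rows, each an object with "translation": the shift along the world's x, y, z in m, a list of three; "turn": the turn, a rotation vector about the world's x, y, z in rad, a list of three; "hand": the finger opening in m, from 0 to 0.087. A call has 1 to 5 rows; each row shifts and turns the pose as measured when the row begins; what a row does not reach is not made up. A row lasts 1/10 s, in which the tool goes at most 50 mm and 8.59 degrees, less where a joint would pass 70% of its speed; a pose out of reach is approached as far as the arm can. A call with a gripper value outside its range is refused whole. The fingers move at their own pace and stop on an object; "newtons" is the grip in N (left out, the last holds). Time passes only in rows, so rows that do not move let the fingers close. It gives the time, the measured TCP pose, the force and the opening at its end, in the units of the state.
- readout.read_state(): the state, without advancing time (a new reading comes with each control period).
- camera(name): name is "scene" or "side" or "wrist"; returns the picture (384x512x3 uint8, red, green, blue); there is no depth.
- calibration(name): a dict with "fx", "fy", "cx", "cy" (pixels), "extrinsics" (4x4, takes a point from world to camera coordinates). Camera axes: x right, y down, z forward; pixel columns grow to the right and rows downward; lengths in m; the calibration is good to about 2 mm. A picture is of the moment at which its call begins: read the wrist's pose just before it. calibration takes no time and is no camera call; for the wrist camera it gives the pose at the moment of the call.
- order.close_job(): hands the job in, once; it reports no verdict.
The state is a dict: "time": time; "joint_positions": joint angles; "joint_vel": joint speeds; "joint_torque": joint torques, N m; "ee_pos": TCP position; "eef_rot": TCP orientation; "ft_force": force on the tool from outside, world axes, zero at the start; "torque": the same for the moment, N m; "width": finger opening in m.
Only numpy, scipy, OpenCV 4.12 (cv2) and the standard library are available. Lean on these libraries where they do the work, as an engineer would, in place of code of your own. Each camera call takes 0.05 s, during which the arm holds its last target. There are 200 camera calls.

TASK

A beer sample is waiting in the bench photometer. With a fingertip, push the filter lever on its top away from its home end, click by click, and stop in the third notch counted from home, without running past it; then press the round measure button fully down and let it come back up. Only push, gently: do not pull up the lever's knob, do not press the button before the lever is set, and leave the vials, bottles and other things around where they stand.

Things in the scene. Friction and masses are not known exactly. Their poses are not given: they have to be found in the camera images.
- photometer_top (a point): Centre of the flat top of the photometer, a grey box 210 mm (its x) by 300 mm (its y), 90 mm high, fixed, front (-x) towards the robot, z up. On top: a round sample-well cap (radius 19, 10 mm high) at x = 62, y = -15 mm, a flat display at x = 68, y = 90 mm, the lever's slot, the button and a vial; the rest is clear.
- slot_home (a point): Point on the photometer's top under the lever's home position, the -y end of the slot, at the photometer's x = 0, y = -45 mm; same axes as the photometer. The lever slides from here along +y for 80 mm. Fine dark ticks 27 mm in front of the slot (-x) mark the six resting places, the home tick the longest.
- filter_lever (a joint): Lever position in m, 0 at the home stop, growing towards the photometer's +y. A sprung pawl makes it rest at home (0) or in notch 1 to 5 at 0.016, 0.032, 0.048, 0.064, 0.080. It starts at home or in notch 1. Each rest has up to 1.5 mm of play; leaving it takes about 5 to 7 N. Past the crest 8 mm on, resistance falls away and it jumps into the next notch by itself and stays.
- knob_center (a point): Centre of the black knob of the filter lever, an upright block 28 mm (photometer's x) by 12 mm (y, the sliding direction) by 28 mm high; this point is 20 mm above the photometer's top, so the knob spans 6 to 34 mm above it. Push it on its flat side. Axes as the photometer's.
- lever_knob (a joint): How far the lever's knob has been pulled up on its stem, m: 0 down (a spring holds it with 7 N), 0.014 fully up. It must stay down.
- measure (a joint): Travel of the round measure button, m: 0 up, 0.006 fully down (5 N). A spring returns it.
- measure_top (a point): Middle of the top of the grey round measure button, radius 14 mm, which is pressed straight down. It stands in a low housing on the photometer's top near the front, at the photometer's own x = -72, y = 95 mm.
- vial_a_c (a point): Centre of a loose amber vial with white cap, 24 mm across, 50 mm high, standing on the photometer's top near its rear corner at the home end. Bystander.
- vial_b_c (a point): Centre of a second such vial, standing on the table beside the photometer. Bystander.
- cup_c (a point): Centre (half-way up) of a steel cup, 64 mm across, 70 mm high, on the table beside the photometer. Bystander.
- jar_c (a point): Centre of a glass jar with metal cap, 60 mm across, 75 mm high, on the table beside the photometer. Bystander.
- beer_bottle_c (a point): Centre of an amber beer bottle, 62 mm across, 230 mm high, on the right of the table. Bystander.
- cleaner_c (a point): Centre of a white plastic bottle, 72 mm across, 180 mm high, on the right of the table. Bystander.
- ferrule_c (a point): Centre of a steel pipe ferrule (ring), 64 mm across, 30 mm high, on the left of the table. Bystander.
- brush: A cleaning brush lying on the left of the table; its origin is under its middle. Bystander.

How it is judged:
On the way, in this order (a step that is already met when the one before it is completed fails the run):
1. the filter lever rests in the third notch (value of joint filter_lever between 0.044 and 0.052 m and velocity of joint filter_lever between -0.01 and 0.01 m/s), for 0.2 s.
2. the measure button is pressed down with the lever in the third notch (value of joint filter_lever between 0.044 and 0.052 m and value of joint measure above 0.0045 m), for 0.05 s.
At the end, for the whole second after the job is handed in: The filter lever rests in the third notch (joint within 4 mm of 48 mm), the measure button has been pressed and is up again, the knob is down (value of joint filter_lever between 0.044 and 0.052 m and value of joint measure below 0.0015 m and value of joint lever_knob below 0.002 m and velocity of joint filter_lever between -0.005 and 0.005 m/s); the robot touches nothing.
It fails at once if the lever is pushed past the third notch (beyond the next crest) (value of joint filter_lever above 0.057 m).
It fails at once if the lever's knob is pulled up more than 5 mm (value of joint lever_knob above 0.005 m).
It fails at once if the button is pressed while the lever is not in the third notch (value of joint measure above 0.003 m and not (value of joint filter_lever between 0.044 and 0.052 m)).
It fails at once if the lever is pushed or squeezed with more than 35 N (contact force between the fingers and filter_lever above 35 N).
It fails at once if a bystander is moved, lifted or knocked over (its centre moves more than 20 mm) (distance of any of vial_a_c, vial_b_c, cup_c, jar_c, beer_bottle_c, cleaner_c, ferrule_c, brush from where it was at the start of the episode above 0.02 m).
It also fails if it takes over 48 s, if anything falls off the work surface, if the arm or the gripper's body presses on something with over 40 N, if the wrist force passes 120 N, or if a joint passes its speed limit or range.

## Working session

There is one attempt and no reset: what is moved stays moved. The work goes in short steps, Python scripts to look and compute and a tool call to move; the robot and the scene stay as the last step left them, time stands still between calls to the robot, and variables do not carry over. Pictures are saved under pics/ and viewed, about 8 in all and at most 12, crops included, and the job is handed in when it is done.

Besides the shell and the picture viewer there is one more tool, called after ">>>" as name(argument=value, ...), one argument or row to a line, values as JSON. apply_moves: Moves the arm, as the interface text tells. Its arguments: {"type":"object","properties":{"deltas":{"type":"array","items":{"type":"object","properties":{"translation":{"type":"array","items":{"type":"number"}},"turn":{"type":"array","items":{"type":"number"}},"hand":{"type":"number"}}}},"newtons":{"type":"number"}},"required":["deltas"]}

```bash
mkdir -p pics
python3 - <<'E'
from bench import readout,camera,calibration
import cv2,numpy as np
s=readout.read_state()
print({k:np.round(s[k],3).tolist() for k in('time','ee_pos','eef_rot','ft_force','width')})
for n in('scene','side'):
    c=calibration(n);print(n,c)
    cv2.imwrite(f'pics/{n}0.png',camera(n)[:,:,::-1])
a=[cv2.imread(f'pics/{n}0.png') for n in('scene','side')]
E
```

```text
{'time': 0.0, 'ee_pos': [0.254, -0.571, 0.236], 'eef_rot': [0.978, 0.208, -0.0, -0.001], 'ft_force': [-0.865, 0.097, -0.054], 'width': 0.087}
scene {'fx': 411.25164442882004, 'fy': 411.25164442882004, 'cx': 259.2220502134839, 'cy': 195.26936721953857, 'extrinsics': array([[-0.61079476,  0.79176911,  0.00560664,  0.35378797],
       [ 0.49160591,  0.38477155, -0.78120067, -0.20838832],
       [-0.62068784, -0.47439702, -0.62425482,  1.71460627],
       [ 0.        ,  0.        ,  0.        ,  1.        ]])}
side {'fx': 355.13117657124786, 'fy': 355.13117657124786, 'cx': 252.81990215793846, 'cy': 194.88145247265575, 'extrinsics': array([[-0.91353009, -0.40676738, -0.00175353,  0.54026306],
       [-0.2101453 ,  0.47563272, -0.85417356,  0.20780784],
       [ 0.34828398, -0.77994475, -0.51998506,  1.03988429],
       [ 0.        ,  0.        ,  0.        ,  1.        ]])}
```

View pics/scene0.png

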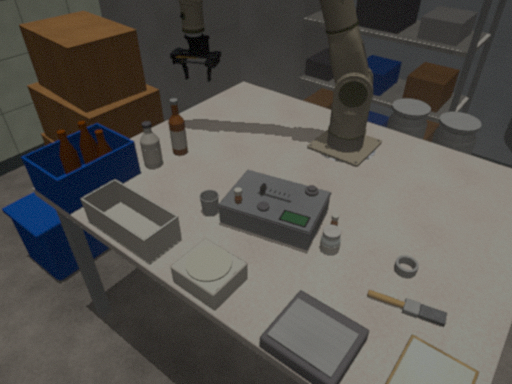

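View pics/side0.png

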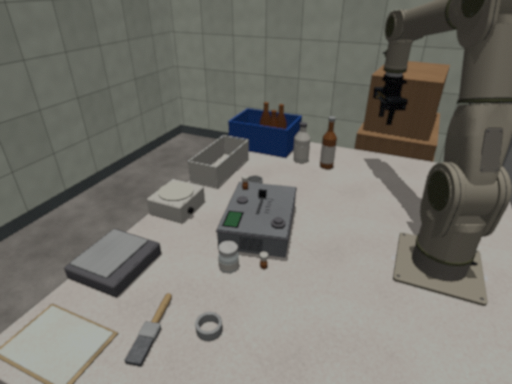

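Scene: photometer around (275,205), knob at (263,188), button (312,190), vial A (238,195). Side: knob (263,194), button (278,224). I'll zoom both views into one picture.

Run:
```python
import cv2,numpy as np
a=cv2.imread('pics/scene0.png')[170:250,215:337];b=cv2.imread('pics/side0.png')[172:258,210:310]
a=cv2.resize(a,(732,480),interpolation=cv2.INTER_CUBIC)[:,:]; b=cv2.resize(b,(600,516),interpolation=cv2.INTER_CUBIC)
g=lambda i:cv2.convertScaleAbs(i,alpha=1.6)
cv2.imwrite('pics/a.png',g(a));cv2.imwrite('pics/b.png',g(b))
```

```text
(no output)
```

View pics/a.png

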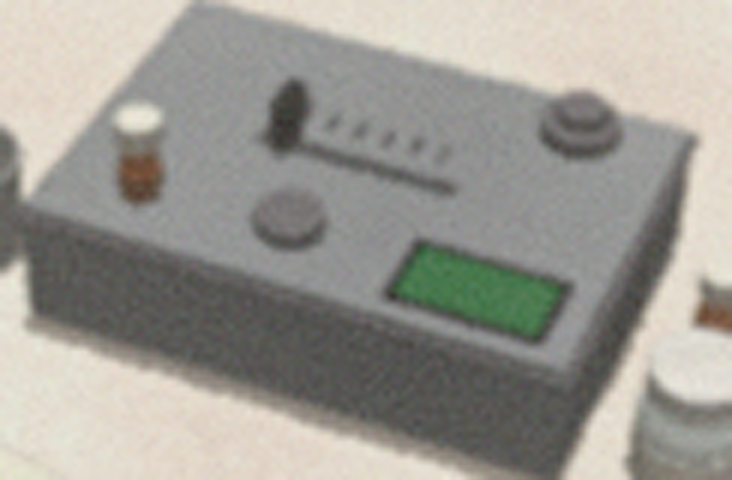

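View pics/b.png

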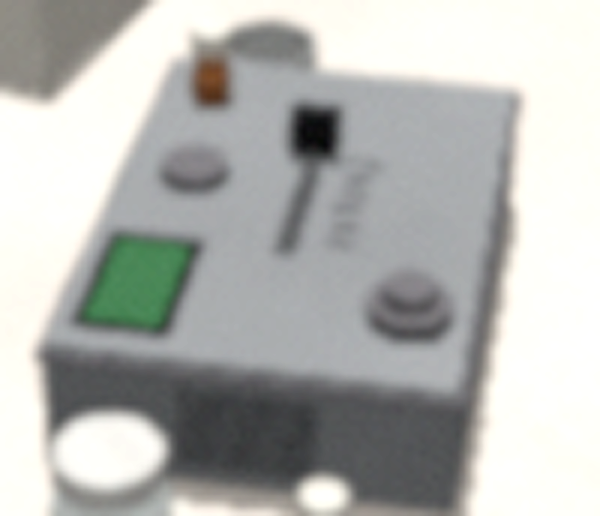

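```bash
cat > h.py <<'E'
from bench import readout,camera,calibration
import cv2,numpy as np
from scipy.optimize import least_squares
C={n:calibration(n) for n in('scene','side')}
def proj(n,P,c=None):
    c=c or C[n];q=c['extrinsics'][:3]@np.append(P,1);return np.array([c['fx']*q[0]/q[2]+c['cx'],c['fy']*q[1]/q[2]+c['cy']])
def W(p,l):
    c,s=np.cos(p[2]),np.sin(p[2]);return np.array([p[0]+c*l[0]-s*l[1],p[1]+s*l[0]+c*l[1],p[3]+l[2]])
E
python3 - <<'E'
from h import *
f=lambda n,u,v:np.array([215+u/6,170+v/6]) if n=='scene' else np.array([210+u/6,172+v/6])
x,y=.105,.15
O=[('scene',(-x,-y,0),197,3),('scene',(-x,y,0),693,135),('scene',(x,-y,0),30,207),('scene',(x,y,0),575,380),
('side',(-x,-y,0),518,95),('side',(x,-y,0),172,65),('side',(x,y,0),42,352),('side',(-x,y,0),466,396),
('scene',(.062,-.015,.01),290,212),('side',(.062,-.015,.01),194,162),('scene',(.068,.09,0),480,290),('side',(.068,.09,0),140,282)]
K=[('scene',289,117),('side',316,132)]
def r(p):
    e=[proj(n,W(p,l))-f(n,u-.0,v) for n,l,u,v in O]
    e+=[proj(n,W(p,(0,-.045+p[4],.02)))-f(n,u,v) for n,u,v in K]
    return np.array(e).ravel()
s=least_squares(r,[.55,0,0,.09,0],loss='soft_l1')
p=s.x;print(p.round(4));print(r(p).reshape(-1,2).round(1).tolist())
for n,l in dict(knob=(0,-.045+p[4],.02),home=(0,-.045,0),n3=(0,.003,.02),btn=(-.072,.095,.02)).items():print(n,W(p,l).round(4))
for n in C:
  for l in [(-.072,.095,.015),(-.072,.095,.02),(-.072,.095,.025)]:print(n,(proj(n,W(p,l))-f(n,0,0))*6)
E
```

```text
[ 0.5467  0.0411  0.2327  0.0866 -0.    ]
[[-0.3, -1.3], [0.8, -0.9], [-1.8, 0.1], [-0.6, -0.7], [0.1, -0.9], [0.0, -1.1], [-0.6, 0.0], [0.1, 0.9], [0.4, 0.4], [0.1, 0.9], [0.1, 0.6], [0.1, 1.3], [-0.2, -0.2], [-0.1, 0.4]]
knob [ 0.5571 -0.0027  0.1066]
home [ 0.5571 -0.0027  0.0866]
n3 [0.546  0.044  0.1066]
btn [0.4547 0.1169 0.1066]
scene [583.17714957 115.51427487]
scene [583.98706415 108.07278544]
scene [584.80084646 100.59575925]
side [412.74648491 301.15033376]
side [413.11396972 292.90188943]
side [413.48327608 284.61255892]
```

Fit residuals are about 1 px. The box top comes out at z≈0.087 (should be 0.09), lever at home. Next: raise, close the fingers, go over.

>>> apply_moves(
  deltas=[
    {"translation": [0,0,0.045],"turn": [0,0,-0.06],"hand": 0},
    {"translation": [0,0,0.045],"turn": [0,0,-0.06],"hand": 0},
    {"translation": [0.026,0.042,0],"turn": [0,0,-0.066],"hand": 0},
    {"translation": [0.026,0.042,0],"turn": [0,0,0],"hand": 0},
    {"translation": [0.026,0.042,0],"turn": [0,0,0],"hand": 0},
  ],
  newtons=10,
)

```text
time: 0.6
ee_pos: [0.3272, -0.4454, 0.3253]
eef_rot: [0.994, 0.106, -0.001, -0.003]
ft_force: [0.2, -0.1, 0.3]
width: 0.055
```

>>> apply_moves(
  deltas=[
    {"translation": [0.026,0.042,0],"turn": [0,0,0],"hand": 0},
    {"translation": [0.026,0.042,0],"turn": [0,0,0],"hand": 0},
    {"translation": [0.026,0.042,0],"turn": [0,0,0],"hand": 0},
    {"translation": [0.026,0.042,0],"turn": [0,0,0],"hand": 0},
    {"translation": [0.026,0.042,0],"turn": [0,0,0],"hand": 0},
  ],
)

```text
time: 1.1
ee_pos: [0.4571, -0.2306, 0.3246]
eef_rot: [0.994, 0.105, -0.002, -0.003]
ft_force: [0.8, -0.4, -1.0]
width: 0.0152
```

>>> apply_moves(
  deltas=[
    {"translation": [0.026,0.042,0],"turn": [0,0,0.022],"hand": 0},
    {"translation": [0.026,0.042,0],"turn": [0,0,0],"hand": 0},
    {"translation": [0.026,0.042,0],"turn": [0,0,0],"hand": 0},
    {"translation": [0.026,0.042,0],"turn": [0,0,0],"hand": 0},
    {"translation": [0.008,0.009,0],"turn": [0,0,0],"hand": 0},
  ],
)

```text
time: 1.6
ee_pos: [0.5697, -0.0443, 0.3237]
eef_rot: [0.993, 0.12, -0.002, -0.004]
ft_force: [-1.0, 0.1, 0.2]
width: 0.0005
```

Run:
```python
from h import *
s=readout.read_state();print(s['ee_pos'],s['eef_rot'],s['width']);c=calibration('wrist')
p=[.5467,.0411,.2327,.0866]
im=camera('wrist')[:,:,::-1].copy()
x,y=.105,.15
for l in [(-x,-y,0),(-x,y,0),(x,-y,0),(x,y,0),(0,-.045,.034),(0,.035,0),(-.027,-.045,0),(-.072,.095,.022)]:
    q=proj('',W(p,l),c);print(l,q.round());cv2.drawMarker(im,tuple(int(v) for v in q),(0,0,255),0,8)
cv2.imwrite('pics/w.png',cv2.resize(im,(768,576)))
```

```text
[ 0.56973076 -0.04425503  0.32365108] [ 0.99280121  0.11968836 -0.0023456  -0.00386707] 0.0005473785629720976
(-0.105, -0.15, 0) [300. 238.]
(-0.105, 0.15, 0) [ 87. 236.]
(0.105, -0.15, 0) [309.  79.]
(0.105, 0.15, 0) [59. 78.]
(0, -0.045, 0.034) [221. 171.]
(0, 0.035, 0) [162. 164.]
(-0.027, -0.045, 0) [224. 185.]
(-0.072, 0.095, 0.022) [116. 221.]
```

View pics/w.png

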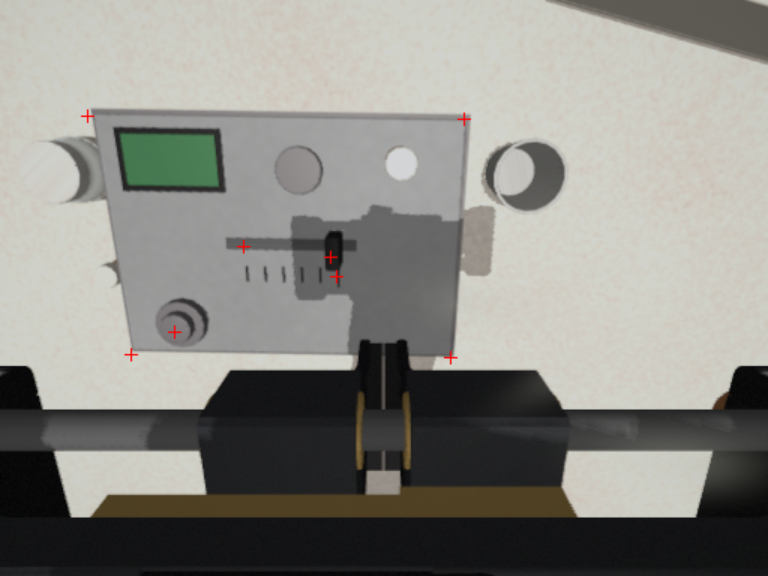

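Wrist view (768×576): knob at (334,250) sits over the home (6th, rightmost) tick at (338,275), so the lever is at home. Other ticks run from 320 to 247, the button is at (176,326), and my markers agree within about 3 mm. Now descending on the home side.

>>> apply_moves(
  deltas=[
    {"translation": [0,-0.004,-0.04],"turn": [0,0,0],"hand": 0},
    {"translation": [0,-0.004,-0.04],"turn": [0,0,0],"hand": 0},
    {"translation": [0,0,-0.04],"turn": [0,0,0],"hand": 0},
    {"translation": [0,0,-0.04],"turn": [0,0,0],"hand": 0},
    {"translation": [0,0,-0.025],"turn": [0,0,0],"hand": 0},
  ],
)

```text
time: 2.15
ee_pos: [0.5698, -0.0573, 0.1351]
eef_rot: [0.993, 0.118, 0.0, -0.002]
ft_force: [-0.2, 0.0, 0.6]
width: 0.0004
```

>>> apply_moves(
  deltas=[
    {"translation": [0,0,-0.01],"turn": [0,0,0],"hand": 0},
    {"translation": [0,0,-0.007],"turn": [0,0,0],"hand": 0},
    {"translation": [0,0,0],"turn": [0,0,0],"hand": 0},
  ],
)

```text
time: 2.45
ee_pos: [0.5671, -0.0603, 0.1144]
eef_rot: [0.993, 0.117, -0.003, -0.002]
ft_force: [0.1, -0.5, 0.5]
width: 0.0006
```

```bash
cat > look.py <<'E'
from h import *
import sys
t=sys.argv[1];s=readout.read_state()
p=[.5467,.0411,.2327,.0866];d=np.array(s['ee_pos'])-[p[0],p[1],0];c,q=np.cos(p[2]),np.sin(p[2])
print('local',(c*d[0]+q*d[1]).round(4),(c*d[1]-q*d[0]).round(4),d[2].round(4),np.round(s['ft_force'],1))
a=camera('scene')[170:250,215:337];b=camera('side')[172:252,210:310]
o=np.hstack([cv2.resize(i,None,fx=3.6,fy=3.6,interpolation=cv2.INTER_CUBIC) for i in(a,b)])
cv2.imwrite(f'pics/{t}.png',cv2.convertScaleAbs(o[:,:,::-1],alpha=1.6))
E
python3 look.py l1
```

```text
local -0.0035 -0.1033 0.1144 [ 0.1 -0.5  0.5]
```

View pics/l1.png

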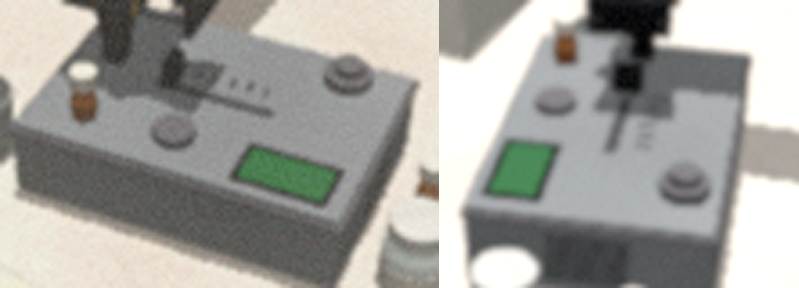

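Fingers stand on the home side of the knob (l1 left: fingers (115,40), knob (173,65)), slightly to -x. Approaching.

>>> apply_moves(
  deltas=[
    {"translation": [0,0.01,0.001],"turn": [0,0,0],"hand": 0},
    {"translation": [0,0.01,0.001],"turn": [0,0,0],"hand": 0},
    {"translation": [-0.001,0.005,0],"turn": [0,0,0],"hand": 0},
    {"translation": [0,0,0],"turn": [0,0,0],"hand": 0},
  ],
)

```text
time: 2.95
ee_pos: [0.569, -0.0318, 0.1218]
eef_rot: [0.993, 0.118, 0.001, -0.001]
ft_force: [0.3, 0.1, 0.3]
width: 0.0007
```

>>> apply_moves(
  deltas=[
    {"translation": [-0.0005,0.002,0],"turn": [0,0,0],"hand": 0},
    {"translation": [-0.0005,0.002,0],"turn": [0,0,0],"hand": 0},
  ],
)

```text
time: 3.15
ee_pos: [0.5682, -0.0274, 0.1222]
eef_rot: [0.993, 0.118, 0.001, -0.001]
ft_force: [0.2, -0.6, -0.0]
width: 0.0004
```

>>> apply_moves(
  deltas=[
    {"translation": [-0.0005,0.002,-0.003],"turn": [0,0,0],"hand": 0},
    {"translation": [-0.0005,0.002,0],"turn": [0,0,0],"hand": 0},
  ],
)

```text
time: 3.35
ee_pos: [0.567, -0.0234, 0.1188]
eef_rot: [0.993, 0.118, 0.001, -0.001]
ft_force: [0.8, -0.7, 0.5]
width: 0.0005
```

>>> apply_moves(
  deltas=[
    {"translation": [-0.0005,0.002,0],"turn": [0,0,0],"hand": 0},
  ],
)

```text
time: 3.45
ee_pos: [0.5664, -0.0214, 0.1187]
eef_rot: [0.993, 0.117, 0.001, -0.001]
ft_force: [-0.3, 0.1, 0.4]
width: 0.0004
```

>>> apply_moves(
  deltas=[
    {"translation": [-0.0005,0.002,0],"turn": [0,0,0],"hand": 0},
  ],
)

```text
time: 3.55
ee_pos: [0.5657, -0.0193, 0.1185]
eef_rot: [0.993, 0.117, 0.001, -0.001]
ft_force: [0.5, 0.9, 0.6]
width: 0.0004
```

>>> apply_moves(
  deltas=[
    {"translation": [-0.0005,0.002,0],"turn": [0,0,0],"hand": 0},
  ],
)

```text
time: 3.65
ee_pos: [0.5652, -0.0174, 0.1185]
eef_rot: [0.993, 0.117, 0.001, -0.001]
ft_force: [0.8, -1.6, -0.6]
width: 0.0005
```

>>> apply_moves(
  deltas=[
    {"translation": [-0.0005,0.002,0],"turn": [0,0,0],"hand": 0},
  ],
)

```text
time: 3.75
ee_pos: [0.565, -0.0165, 0.1186]
eef_rot: [0.993, 0.117, 0.001, -0.0]
ft_force: [2.0, -6.2, -1.8]
width: 0.0006
```

>>> apply_moves(
  deltas=[
    {"translation": [-0.0005,0.002,0],"turn": [0,0,0],"hand": 0},
  ],
)

```text
time: 3.85
ee_pos: [0.5648, -0.0158, 0.1186]
eef_rot: [0.993, 0.116, 0.002, 0.0]
ft_force: [1.8, -5.2, -1.7]
width: 0.0004
```

>>> apply_moves(
  deltas=[
    {"translation": [-0.0005,0.002,0],"turn": [0,0,0],"hand": 0},
  ],
)

```text
time: 3.95
ee_pos: [0.5646, -0.0151, 0.1186]
eef_rot: [0.993, 0.116, 0.002, 0.001]
ft_force: [3.1, -4.9, -1.9]
width: 0.0008
```

>>> apply_moves(
  deltas=[
    {"translation": [-0.0005,0.002,0],"turn": [0,0,0],"hand": 0},
  ],
)

```text
time: 4.05
ee_pos: [0.5643, -0.014, 0.1186]
eef_rot: [0.993, 0.115, 0.002, 0.002]
ft_force: [2.9, -3.8, -1.8]
width: 0.0005
```

>>> apply_moves(
  deltas=[
    {"translation": [-0.0005,0.002,-0.0005],"turn": [0,0,0],"hand": 0},
  ],
)

```text
time: 4.15
ee_pos: [0.564, -0.0122, 0.1184]
eef_rot: [0.993, 0.115, 0.002, 0.002]
ft_force: [1.1, -2.2, 2.5]
width: 0.0005
```

>>> apply_moves(
  deltas=[
    {"translation": [-0.0005,0.002,0],"turn": [0,0,0],"hand": 0},
  ],
)

```text
time: 4.25
ee_pos: [0.5634, -0.0099, 0.1184]
eef_rot: [0.993, 0.115, 0.002, 0.002]
ft_force: [0.0, -0.1, 0.3]
width: 0.0005
```

>>> apply_moves(
  deltas=[
    {"translation": [-0.0005,0.002,0],"turn": [0,0,0],"hand": 0},
  ],
)

```text
time: 4.35
ee_pos: [0.5627, -0.007, 0.1183]
eef_rot: [0.993, 0.115, 0.002, 0.001]
ft_force: [-0.1, -0.5, -0.1]
width: 0.0008
```

>>> apply_moves(
  deltas=[
    {"translation": [-0.0005,0.002,0],"turn": [0,0,0],"hand": 0},
  ],
)

```text
time: 4.45
ee_pos: [0.5619, -0.0041, 0.1183]
eef_rot: [0.993, 0.115, 0.002, 0.001]
ft_force: [0.7, -1.3, 0.7]
width: 0.0003
```

Click 1: force fell at y≈-0.011. Next contact expected near -0.002.

>>> apply_moves(
  deltas=[
    {"translation": [-0.0005,0.002,0],"turn": [0,0,0],"hand": 0},
  ],
)

```text
time: 4.55
ee_pos: [0.5614, -0.0016, 0.1183]
eef_rot: [0.993, 0.116, 0.002, 0.001]
ft_force: [1.8, -3.7, 1.4]
width: 0.0005
```

>>> apply_moves(
  deltas=[
    {"translation": [-0.0005,0.002,0],"turn": [0,0,0],"hand": 0},
  ],
)

```text
time: 4.65
ee_pos: [0.561, -0.0003, 0.1184]
eef_rot: [0.993, 0.115, 0.002, 0.002]
ft_force: [1.4, -5.4, -1.3]
width: 0.0006
```

>>> apply_moves(
  deltas=[
    {"translation": [-0.0005,0.002,0],"turn": [0,0,0],"hand": 0},
  ],
)

```text
time: 4.75
ee_pos: [0.5608, 0.0008, 0.1184]
eef_rot: [0.993, 0.115, 0.002, 0.002]
ft_force: [1.9, -4.2, -1.3]
width: 0.0006
```

>>> apply_moves(
  deltas=[
    {"translation": [-0.0005,0.002,0],"turn": [0,0,0],"hand": 0},
  ],
)

```text
time: 4.85
ee_pos: [0.5604, 0.0023, 0.1184]
eef_rot: [0.993, 0.115, 0.003, 0.003]
ft_force: [1.8, -3.3, -1.3]
width: 0.0005
```

>>> apply_moves(
  deltas=[
    {"translation": [-0.0005,0.002,0],"turn": [0,0,0],"hand": 0},
  ],
)

```text
time: 4.95
ee_pos: [0.5599, 0.0044, 0.1184]
eef_rot: [0.993, 0.115, 0.003, 0.003]
ft_force: [1.2, -1.1, -0.4]
width: 0.0004
```

>>> apply_moves(
  deltas=[
    {"translation": [-0.0005,0.002,0],"turn": [0,0,0],"hand": 0},
  ],
)

```text
time: 5.05
ee_pos: [0.5592, 0.0071, 0.1183]
eef_rot: [0.993, 0.115, 0.002, 0.002]
ft_force: [-0.2, 0.6, -0.6]
width: 0.0005
```

Click 2 at y≈0.0045. Third contact expected near 0.014, click near 0.020; I'll stop right after that.

>>> apply_moves(
  deltas=[
    {"translation": [-0.0005,0.002,0],"turn": [0,0,0],"hand": 0},
  ],
)

```text
time: 5.15
ee_pos: [0.5584, 0.0101, 0.1183]
eef_rot: [0.993, 0.115, 0.002, 0.002]
ft_force: [0.0, 0.5, 1.0]
width: 0.0005
```

>>> apply_moves(
  deltas=[
    {"translation": [-0.0005,0.002,0],"turn": [0,0,0],"hand": 0},
  ],
)

```text
time: 5.25
ee_pos: [0.5577, 0.0127, 0.1183]
eef_rot: [0.993, 0.115, 0.002, 0.002]
ft_force: [0.7, -0.9, -0.9]
width: 0.0006
```

>>> apply_moves(
  deltas=[
    {"translation": [-0.0005,0.002,0],"turn": [0,0,0],"hand": 0},
  ],
)

```text
time: 5.35
ee_pos: [0.5573, 0.0146, 0.1184]
eef_rot: [0.993, 0.115, 0.002, 0.002]
ft_force: [2.7, -5.8, -0.3]
width: 0.0005
```

>>> apply_moves(
  deltas=[
    {"translation": [-0.0005,0.002,0],"turn": [0,0,0],"hand": 0},
  ],
)

```text
time: 5.45
ee_pos: [0.557, 0.0156, 0.1184]
eef_rot: [0.993, 0.115, 0.002, 0.003]
ft_force: [1.9, -4.2, -1.0]
width: 0.0006
```

>>> apply_moves(
  deltas=[
    {"translation": [-0.0005,0.002,0],"turn": [0,0,0],"hand": 0},
  ],
)

```text
time: 5.55
ee_pos: [0.5567, 0.0169, 0.1184]
eef_rot: [0.993, 0.115, 0.003, 0.003]
ft_force: [2.7, -2.7, -1.4]
width: 0.0005
```

>>> apply_moves(
  deltas=[
    {"translation": [-0.0005,0.002,0],"turn": [0,0,0],"hand": 0},
  ],
)

```text
time: 5.65
ee_pos: [0.5563, 0.0185, 0.1184]
eef_rot: [0.993, 0.114, 0.003, 0.003]
ft_force: [1.7, -1.5, -0.6]
width: 0.0002
```

>>> apply_moves(
  deltas=[
    {"translation": [-0.0003,0.001,0],"turn": [0,0,0],"hand": 0},
  ],
)

```text
time: 5.75
ee_pos: [0.556, 0.02, 0.1184]
eef_rot: [0.993, 0.114, 0.003, 0.003]
ft_force: [0.9, -0.6, -1.0]
width: 0.0005
```

>>> apply_moves(
  deltas=[
    {"translation": [-0.0003,0.0015,0],"turn": [0,0,0],"hand": 0},
    {"translation": [0,0,0],"turn": [0,0,0],"hand": 0},
  ],
)

```text
time: 5.95
ee_pos: [0.5552, 0.023, 0.1184]
eef_rot: [0.993, 0.115, 0.002, 0.002]
ft_force: [0.7, 0.0, 0.6]
width: 0.0009
```

>>> apply_moves(
  deltas=[
    {"translation": [0.002,-0.01,0],"turn": [0,0,0],"hand": 0},
    {"translation": [0.004,-0.015,0],"turn": [0,0,0],"hand": 0},
    {"translation": [0,0,0.04],"turn": [0,0,0],"hand": 0},
    {"translation": [0,0,0.04],"turn": [0,0,0],"hand": 0},
    {"translation": [0,0,0.04],"turn": [0,0,0],"hand": 0},
  ],
)

```text
time: 6.45
ee_pos: [0.5578, -0.0076, 0.2356]
eef_rot: [0.993, 0.114, -0.004, 0.001]
ft_force: [1.3, -0.4, 0.2]
width: 0.0005
```

>>> apply_moves(
  deltas=[
    {"translation": [-0.035,0.01,0.04],"turn": [0,0,0],"hand": 0},
    {"translation": [-0.045,0.01,0.02],"turn": [0,0,0],"hand": 0},
    {"translation": [0,0,0],"turn": [0,0,0],"hand": 0},
  ],
)

```text
time: 6.75
ee_pos: [0.4815, 0.0085, 0.3003]
eef_rot: [0.994, 0.112, 0.001, 0.001]
ft_force: [0.3, 0.1, 0.2]
width: 0.0007
```

Run:
```python
from h import *
s=readout.read_state();print(s['ee_pos'],s['eef_rot']);c=calibration('wrist')
p=[.5467,.0411,.2327,.0866]
im=camera('wrist')[:,:,::-1].copy()
for l in [(0,.003,.034),(-.072,.095,.022)]:
    q=proj('',W(p,l),c);print(l,q.round());cv2.drawMarker(im,tuple(int(v) for v in q),(0,0,255),0,6)
cv2.imwrite('pics/w2.png',cv2.resize(im,(768,576)))
```

```text
[0.48150801 0.00850381 0.30029965] [9.93658730e-01 1.12428718e-01 6.98972002e-04 1.27392849e-03]
(0, 0.003, 0.034) [236. 109.]
(-0.072, 0.095, 0.022) [159. 174.]
```

View pics/w2.png

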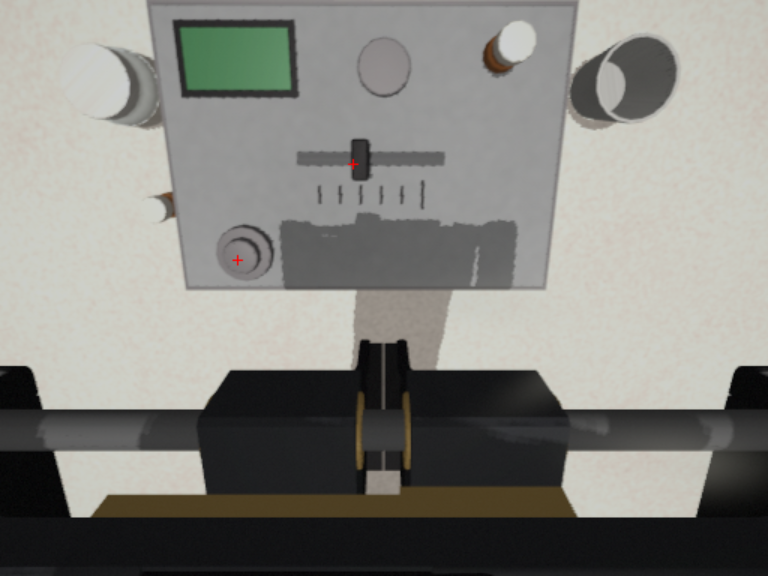

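Wrist view: knob (360,158) sits over the tick at (361,194). Ticks run 422 (home), 402, 381, 361, so it is in notch 3. The button is centred at (241,256), about 3 mm from my marker, giving a corrected target of (0.4575, 0.116).

>>> apply_moves(
  deltas=[
    {"translation": [-0.008,0.036,0],"turn": [0,0,0],"hand": 0},
    {"translation": [-0.008,0.036,0],"turn": [0,0,0],"hand": 0},
    {"translation": [-0.008,0.035,-0.03],"turn": [0,0,0],"hand": 0},
    {"translation": [0,0,-0.04],"turn": [0,0,0],"hand": 0},
    {"translation": [0,0,0],"turn": [0,0,0],"hand": 0},
  ],
)

```text
time: 7.3
ee_pos: [0.4612, 0.1111, 0.2257]
eef_rot: [0.994, 0.107, 0.0, 0.001]
ft_force: [-0.4, 0.0, 0.9]
width: 0.0007
```

>>> apply_moves(
  deltas=[
    {"translation": [-0.0035,0.005,-0.03],"turn": [0,0,0],"hand": 0},
    {"translation": [0,0,-0.03],"turn": [0,0,0],"hand": 0},
    {"translation": [0,0,-0.02],"turn": [0,0,0],"hand": 0},
    {"translation": [0,0,0],"turn": [0,0,0],"hand": 0},
  ],
)

```text
time: 7.7
ee_pos: [0.4619, 0.1126, 0.1465]
eef_rot: [0.995, 0.104, 0.0, -0.0]
ft_force: [-0.2, 0.4, -0.1]
width: 0.0006
```

>>> apply_moves(
  deltas=[
    {"translation": [0,0,-0.004],"turn": [0,0,0],"hand": 0},
    {"translation": [0,0,0],"turn": [0,0,0],"hand": 0},
  ],
)

```text
time: 7.9
ee_pos: [0.464, 0.1115, 0.1447]
eef_rot: [0.995, 0.103, 0.001, -0.001]
ft_force: [0.2, 0.0, -0.8]
width: 0.0004
```

>>> apply_moves(
  deltas=[
    {"translation": [-0.004,0.003,0],"turn": [0,0,0.015],"hand": 0},
    {"translation": [-0.003,0.002,0],"turn": [0,0,0.01],"hand": 0},
    {"translation": [0,0,0],"turn": [0,0,0],"hand": 0},
  ],
)

```text
time: 8.2
ee_pos: [0.4582, 0.1169, 0.1475]
eef_rot: [0.993, 0.116, 0.003, -0.001]
ft_force: [-0.2, -0.4, -0.1]
width: 0.0005
```

```bash
python3 look.py l2
```

```text
local -0.0686 0.0942 0.1475 [-0.2 -0.4 -0.1]
```

View pics/l2.png

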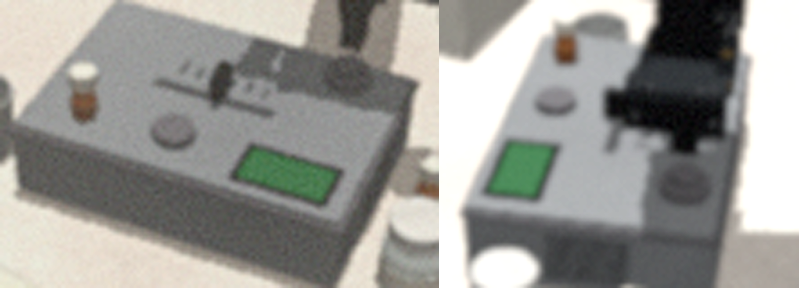

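Fingers (350,45 left; 685,145 right) are straight above the button, and the knob is still in notch 3. Pressing down.

>>> apply_moves(
  deltas=[
    {"translation": [0,0,-0.006],"turn": [0,0,0],"hand": 0},
    {"translation": [0,0,-0.006],"turn": [0,0,0],"hand": 0},
  ],
)

```text
time: 8.5
ee_pos: [0.459, 0.1167, 0.1354]
eef_rot: [0.993, 0.116, 0.004, -0.0]
ft_force: [1.2, -0.8, 0.2]
width: 0.0004
```

>>> apply_moves(
  deltas=[
    {"translation": [0,0,-0.004],"turn": [0,0,0],"hand": 0},
    {"translation": [0,0,-0.003],"turn": [0,0,0],"hand": 0},
  ],
)

```text
time: 8.7
ee_pos: [0.4585, 0.1165, 0.1269]
eef_rot: [0.993, 0.116, 0.003, -0.001]
ft_force: [0.1, -0.1, -0.3]
width: 0.0004
```

>>> apply_moves(
  deltas=[
    {"translation": [0,0,-0.003],"turn": [0,0,0],"hand": 0},
  ],
)

```text
time: 8.8
ee_pos: [0.4584, 0.1165, 0.1235]
eef_rot: [0.993, 0.116, 0.003, -0.001]
ft_force: [-1.0, 0.0, 2.7]
width: 0.0002
```

>>> apply_moves(
  deltas=[
    {"translation": [0,0,-0.003],"turn": [0,0,0],"hand": 0},
  ],
)

```text
time: 8.9
ee_pos: [0.4585, 0.1165, 0.1204]
eef_rot: [0.993, 0.116, 0.003, -0.001]
ft_force: [-1.7, 0.2, 5.3]
width: 0.0004
```

Contact at about 0.125; 4-5 mm down now. Pressing to the stop.

>>> apply_moves(
  deltas=[
    {"translation": [0,0,-0.002],"turn": [0,0,0],"hand": 0},
  ],
)

```text
time: 9.0
ee_pos: [0.4587, 0.1166, 0.1198]
eef_rot: [0.993, 0.116, 0.003, -0.0]
ft_force: [-14.7, -5.6, 40.6]
width: 0.0006
```

>>> apply_moves(
  deltas=[
    {"translation": [0,0,-0.002],"turn": [0,0,0],"hand": 0},
  ],
)

```text
time: 9.1
ee_pos: [0.4588, 0.1166, 0.1198]
eef_rot: [0.993, 0.115, 0.003, 0.001]
ft_force: [-16.2, -5.5, 39.2]
width: 0.0005
```

>>> apply_moves(
  deltas=[
    {"translation": [0,0,-0.002],"turn": [0,0,0],"hand": 0},
  ],
)

```text
time: 9.2
ee_pos: [0.4588, 0.1166, 0.1199]
eef_rot: [0.993, 0.115, 0.003, 0.001]
ft_force: [-14.9, -4.4, 32.7]
width: 0.0002
```

Hard stop at 0.1198, 6 mm below contact: fully pressed. Lifting off.

>>> apply_moves(
  deltas=[
    {"translation": [0,0,0.01],"turn": [0,0,0],"hand": 0},
    {"translation": [0,0,0.04],"turn": [0,0,0],"hand": 0},
    {"translation": [0,0,0.04],"turn": [0,0,0],"hand": 0},
    {"translation": [-0.03,-0.03,0.04],"turn": [0,0,0],"hand": 0},
    {"translation": [-0.02,-0.04,0.04],"turn": [0,0,0],"hand": 0},
  ],
)

```text
time: 9.7
ee_pos: [0.4134, 0.0596, 0.2786]
eef_rot: [0.993, 0.119, -0.001, -0.001]
ft_force: [1.0, -1.3, 0.2]
width: 0.0006
```

>>> apply_moves(
  deltas=[
    {"translation": [0,-0.03,0.02],"turn": [0,0,0],"hand": 0},
    {"translation": [0,0,0],"turn": [0,0,0],"hand": 0},
    {"translation": [0,0,0],"turn": [0,0,0],"hand": 0},
  ],
)

```text
time: 10.0
ee_pos: [0.4135, 0.0253, 0.3041]
eef_rot: [0.993, 0.117, 0.004, 0.001]
ft_force: [0.7, 0.6, -0.8]
width: 0.0007
```

```bash
python3 look.py l3
python3 - <<'E'
from h import *
im=camera('wrist')[:340,:,::-1]
a=cv2.imread('pics/l3.png');cv2.imwrite('pics/l4.png',np.vstack([a,cv2.resize(im[:200],(a.shape[1],312))]))
E
```

```text
local -0.1333 0.0154 0.3041 [ 0.7  0.6 -0.8]
```

View pics/l4.png

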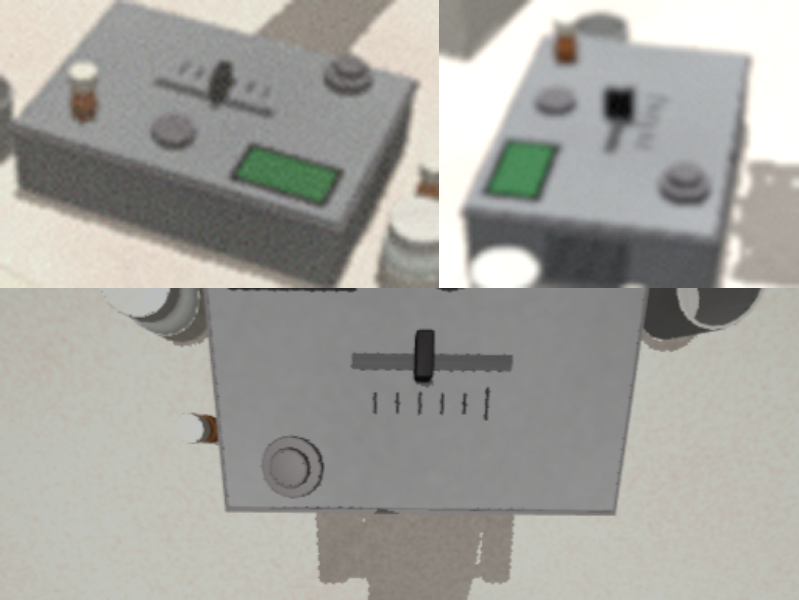

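The knob (424,355) is over the fourth tick from home (420,403), i.e. notch 3. The button is up, the vials stand, and the arm is clear. Handing in.

```bash
python3 -c "
from bench import order;print(order.close_job())"
```

```text
the job is handed in; nothing more can be done
None
```

I pushed the lever from home with the closed fingertips until the third click. I then backed off, pressed the measure button, lifted clear and handed the job in at about 10 s. No verdict was reported, so the result rests on the checks below.

- **Lever:** The three clicks came about 16 mm apart, with sampled push forces of about 6.5 N at most. In the final pictures the knob stands over the tick of notch 3 and looks fully down. While pushing, the tool reading showed about 2 N tending to lift the knob, well under its 7 N spring.
- **Button:** It went down about 6 mm to a hard stop and looks back up in the final pictures.
- **Wrist force:** It rose to about 43 N when I kept pressing against the button's stop. That is under the 120 N wrist limit. It is above the 40 N limit for the arm or gripper body, but only the fingertips were touching.
- **Bystanders:** The vials, cup and jar beside the photometer look unmoved. I did not check the bottles, ferrule and brush again at the end. The arm passed the bottles on the right with its fingertips about 0.3 m up.
- **Disagreements:** My first position fit was about 3 mm off in height and sideways, within the calibration's accuracy. I corrected the button target from the wrist camera before pressing.

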